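Dry-clamp a wooden edging strip to a shelf panel in a notched bar clamp

TASK

Dry-clamp the dark wooden edging strip to the white shelf panel that lies on the clamp's bearers: lay the strip flat on the bearers between the panel and the orange jaw, along the panel's long edge and centred on it, then squeeze the jaw's release lever, hold it squeezed while you slide the jaw up until strip and panel are pressed against the sprung blue shoe, and let go so that the latch drops into a notch and the joint stays closed under spring pressure. Push up to about 20 N before letting go, so that pressure remains once the jaw has settled back into its notch, but never over 25 N on the soft strip, and leave the glue bottle, tape measure and pencil where they are.

Things in the scene. Friction and masses are not known exactly. Their poses are not given: they have to be found in the camera images.
- clamp: Notched bar clamp on a plywood board (370 x 110 x 12 mm), fixed to the bench. Origin: underside centre, on the bench; x runs level along the aluminium bar towards the sprung blue shoe, y across, z up. Two wooden bearers along x (x -100 to 90 mm, 16 mm wide, at y = -46 and 46 mm) have tops at z = 36 mm, 2 mm above the bar. Orange jaw at the -x end, blue head with screw at the +x end.
- head (a point): Fixed point on the face of the clamp's blue head, at clamp x 150, y 0, z 50 mm. A screw spindle through it carries the sprung shoe (rubber face 66 mm wide, z 39 to 61 mm). At rest the shoe's face is 66 to 106 mm short of this point (-x side): how far the screw is run out is not measured; find it by feel. The shoe pushes back with 2 N at touch and 1.4 N more per mm, over 20 mm of travel.
- jaw (a joint): How far the orange jaw has slid towards the shoe, m (0 to 0.16; starts under 0.015). Its flat front face (66 mm wide, z 39 to 63 mm) is at clamp x = -0.130 + this. Friction about 1 to 3 N. Notches every 5 mm on the bar's side; the latch (1 mm play) locks the jaw both ways. Let go between notches, the latch rides on the edge; a loaded jaw, once nothing backs it, backs up to 6 mm until it drops in.
- lever (a joint): Angle of the black release lever on the jaw, rad: 0 = let go, latch fully in a notch; about 0.19 = latch tip just out, riding on the bar's edge; 0.30 = squeezed to its stop. It springs back by itself; squeezing takes 6 to 10 N. It may start in a notch or on the edge between two.
- handle (a point): Grip point on the jaw, axes as the clamp's, 84 mm above bench, 34 mm behind the jaw's face. Squeeze along y: fixed orange grip's outer face 18 mm to the -y side; black paddle's outer face 28 mm to the +y side at rest, 18 mm squeezed. Both 40 mm long along x, up to z = 98 mm, free from z = 60 mm. The jaw's web (66 mm wide, up to z = 100 mm) is 22 mm ahead (+x); fingers may push on its back.
- panel_center (a point): Centre of the loose white-faced shelf offcut, 60 (x) x 110 (y) x 22 (z) mm, 0.08 to 0.17 kg, lying flat on the clamp's bearers, its x axis along the clamp's x within 0.05 rad. Its long edge on the -x side (facing the jaw) gets the strip. It starts 3 to 50 mm short of the shoe's face.
- strip_center (a point): Centre of the loose dark wooden edging strip, 35 (x) x 120 (y, its long axis) x 22 (z) mm, 70 g; at the start it lies flat on the bench near its front edge, right of the clamp.
- glue: White glue bottle with an orange tip, 58 mm wide and 196 mm tall, standing on the bench; origin at the centre of its underside. A bystander.
- tape: Yellow tape measure, 66 x 84 x 36 mm, on the bench; origin at the centre of its underside. A bystander.
- pencil: Flat red carpenter's pencil, 186 mm long along its y axis, 14 mm wide, 8 mm high, on the bench; origin at the centre of its underside. A bystander.

How it is judged:
On the way, in this order (a step that is already met when the one before it is completed fails the run):
1. the strip lies flat on the bearers between panel and jaw, along the panel's edge, let go (z of strip_center in the frame of clamp between 0.042 and 0.052 m and x of strip_center in the frame of panel_center between -0.115 and -0.044 m and y of strip_center in the frame of panel_center between -0.015 and 0.015 m and x of strip_center in the frame of handle above 0.05 m and contact force between the fingers and strip below 0.1 N), for 0.2 s.
2. the jaw is slid towards the shoe with its release lever held squeezed (value of joint lever above 0.2 rad and value of joint jaw above 0.06 m and contact force between the fingers and lever above 1 N), for 0.1 s.
At the end, for the whole second after the job is handed in: The strip and the panel lie flat on the bearers with the joint closed (gap under 2.5 mm, parallel within 0.04 rad) and the strip centred on the panel's edge within 8 mm; the jaw presses on the strip with more than 3 N by itself, its latch fully in a notch (lever under 0.08 rad), everything at rest (value of joint lever between -0.05 and 0.08 rad and contact force between jaw and strip above 3 N and contact force between strip and panel above 2 N and x of strip_center in the frame of panel_center between -0.05 and -0.044 m and y of strip_center in the frame of panel_center between -0.008 and 0.008 m and z of strip_center in the frame of clamp between 0.043 and 0.051 m and z of panel_center in the frame of clamp between 0.043 and 0.051 m and angle between the y axis of strip_center and the y axis of panel_center, either way round below 0.04 rad and linear speed of strip below 0.01 m/s and velocity of joint jaw between -0.005 and 0.005 m/s); the robot touches nothing.
It fails at once if the jaw presses on the soft strip with more than 25 N (contact force between jaw and strip above 25 N).
It fails at once if the glue bottle is moved more than 20 mm or tipped (distance of glue from where it was at the start of the episode above 0.02 m or angle between glue's own z axis and vertical above 0.3 rad).
It fails at once if the tape measure is moved more than 20 mm (distance of tape from where it was at the start of the episode above 0.02 m).
It fails at once if the pencil is moved more than 20 mm (distance of pencil from where it was at the start of the episode above 0.02 m).
It also fails if it takes over 69 s, if anything falls off the work surface, if the arm or the gripper's body presses on something with over 40 N, if the wrist force passes 120 N, or if a joint passes its speed limit or range.

ROBOT

A 6-joint arm with a two-finger parallel gripper is mounted at the origin on a cart in front of the work surface, level with it; the furniture and walls round the work are solid. World frame = base frame: x ahead of the robot, y to its left, z up, the work surface at z = 0. Lengths are in m, angles in rad, forces in N, time in s.
With the tool pointing down it reaches from about 0.25 to 0.8 m from the base axis. Payload 3.9 kg.
Tool frame: the origin (TCP) lies on the front face of the gripper's body, between the roots of the fingers; the fingertips stand 73 mm ahead of it and the grasp point (between the pads) lies 54 mm ahead of it; z points along the fingers, y is the direction in which the jaws open and shut (so a half turn about z gives the same grasp; the last joint's range is limited). The gripper opens to 85 mm and grips with 20 to 120 N. Pads are 22 mm wide; open, the fingers measure 114 mm over their backs; the gripper's body (76 mm by 85 mm) begins 54 mm behind the grasp point. The pads swing forward as they close: fully open they stand 13 mm farther back than shut.
Start: joints at [-1.108, 0.26, -0.138, 1.173, 0, 1.571], TCP at [0.234, -0.47, 0.304] pointing down, gripper open.
Joint ranges: [-2.78, 2.78], [-0.83, 1.72], [-1.28, 1.37], [-1.9, 2.12], [-1.57, 1.48], [-3.14, 3.14]. Speed limits (rad/s): [2.57, 2.57, 3.14, 3.14, 3.14, 3.14].

INTERFACE

Orientations are given as a unit quaternion [x, y, z, w].
In Python, from plant import ctrl, monitor, grab_frame, workorder gives the robot as it stands. The module is installed in compiled form; this text tells all that it offers. Calls block until the motion is done:
- ctrl.move_ptp(position, orientation): joint-space move of the TCP to a pose.
- ctrl.move_linear(position, speed=0.15, ori=None): straight line of the TCP; ori=None keeps the orientation; speed is the mean speed in m/s.
- ctrl.movej(angles): joint-space move.
- ctrl.set_gripper(opening, strength=None): finger opening in m; strength is the grip in N (None keeps the last); returns when the fingers have stopped.
- ctrl.hold(seconds).
- ctrl.inverse_kinematics(position, orientation): joint angles nearest the present ones, or None.
- monitor.get_state(): the state.
- grab_frame(name): name is "side" or "top"; returns a dict with "image" (400x640x3 uint8, red, green, blue), "camera_matrix" (3x3 intrinsics, pixels), "world_to_cam" (4x4, takes a point from world to camera coordinates). Camera axes: x right, y up, looking along -z (the intrinsics and any distortion apply to the point x, -y, -z); pixel columns grow to the right and rows downward; lengths in m; the calibration is good to about 2 mm. A picture is of the moment at which its call begins. There is no depth.
A pose or a line that the arm cannot do raises ctrl.MotionError and nothing moves.
- workorder.job_done(): hands the job in, once; it reports no verdict.
The state is a dict: "clock": time; "q": joint angles; "joint_vel": joint speeds; "tau": joint torques, N m; "tcp_pos": TCP position; "tool_rot": TCP orientation; "ft_force": force on the tool from outside, world axes, zero at the start; "torque": the same for the moment, N m; "width": finger opening in m.
Only numpy, scipy, OpenCV 4.12 (cv2) and the standard library are available. Lean on these libraries where they do the work, as an engineer would, in place of code of your own. Each camera call takes 0.05 s, during which the arm holds its last target. There are 200 camera calls.

## Working session

There is one attempt and no reset: what is moved stays moved. The work goes in short steps, each a Python script; the robot and the scene stay as the last script left them, time stands still between calls to the robot, and variables do not carry over. Pictures are saved under pics/ and viewed, about 8 in all and at most 12, crops included, and the job is handed in when it is done.

```bash
mkdir -p pics
python3 - <<'E'
from plant import ctrl, monitor, grab_frame
import cv2, numpy as np, pickle
for n in("top","side"):
    f=grab_frame(n); pickle.dump(f,open(f"{n}0.pkl","wb"))
    cv2.imwrite(f"pics/{n}0.png",f["image"][:,:,::-1])
    print(n,f["camera_matrix"],f["world_to_cam"],[k for k in f])
s=monitor.get_state();print(s)
E
```

```text
top [[385.37886003   0.         321.66800478]
 [  0.         385.37886003 201.53412973]
 [  0.           0.           1.        ]] [[ 0.00377034 -0.9999432   0.00996911  0.13196807]
 [ 0.99112364  0.00506152  0.13284696 -0.46290076]
 [-0.13288987  0.00937974  0.99108642 -1.04765359]
 [ 0.          0.          0.          1.        ]] ['image', 'camera_matrix', 'world_to_cam']
side [[430.43283342   0.         317.34316269]
 [  0.         430.43283342 203.88682729]
 [  0.           0.           1.        ]] [[-0.97761975 -0.21029262 -0.00605348  0.48874734]
 [ 0.13110479 -0.63148597  0.76422314 -0.06314514]
 [-0.16453318  0.74632599  0.64492352 -1.4200788 ]
 [ 0.          0.          0.          1.        ]] ['image', 'camera_matrix', 'world_to_cam']
{'clock': 0.1, 'q': array([-1.10801852e+00,  2.60627363e-01, -1.39275205e-01,  1.17268951e+00,
       -1.12415752e-06,  1.57078593e+00]), 'joint_vel': array([-0.00075477, -0.00303679,  0.0037943 ,  0.00033627, -0.00161292,
        0.00088016]), 'tau': array([-2.40417648e-04, -4.06507838e+01,  2.54527867e+01,  1.01039879e-02,
       -2.39261347e-06, -6.45032230e-06]), 'tcp_pos': array([ 0.23415706, -0.46933489,  0.30312998]), 'tool_rot': array([ 9.73347233e-01,  2.29334599e-01, -2.06452401e-04, -8.73819887e-04]), 'ft_force': array([ 0.51027097, -0.67893034,  0.42104081]), 'torque': array([-0.01127537, -0.04481441, -0.02470505]), 'width': 0.08533983556867766}
```

View pics/top0.png

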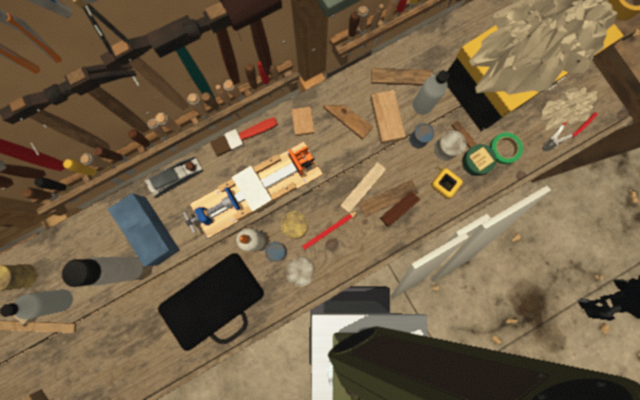

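View pics/side0.png

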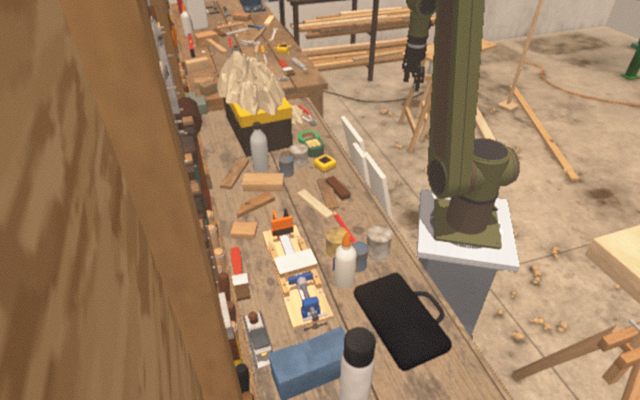

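The top view shows the clamp running from the jaw (300,155) to the head (205,215), with the panel at (250,187). The strip is at (400,209), the pencil at (328,230), the glue at (250,240) and the tape at (447,182). I'll enlarge the crops next.

```bash
cat > h.py <<'E'
import numpy as np, cv2, pickle
def pix2world(f,uv,z):
    K=f["camera_matrix"];T=f["world_to_cam"];R=T[:3,:3];t=T[:3,3]
    p=np.linalg.solve(K,np.array([uv[0],uv[1],1.]));d=R.T@np.array([p[0],-p[1],-p[2]]);c=-R.T@t
    return c+d*(z-c[2])/d[2]
def world2pix(f,P):
    K=f["camera_matrix"];T=f["world_to_cam"];p=T[:3,:3]@np.asarray(P)+T[:3,3]
    q=K@np.array([p[0],-p[1],-p[2]]);return q[:2]/q[2]
def crop(f,x0,y0,w,h,s,name):
    im=cv2.resize(np.ascontiguousarray(f["image"][y0:y0+h,x0:x0+w,::-1]),None,fx=s,fy=s,interpolation=cv2.INTER_CUBIC)
    for x in range((x0//10+1)*10,x0+w,10): cv2.line(im,((x-x0)*s,0),((x-x0)*s,8 if x%50 else 20),(0,255,0),1); cv2.putText(im,str(x),((x-x0)*s,30),0,.35,(0,255,0),1)
    for y in range((y0//10+1)*10,y0+h,10): cv2.line(im,(0,(y-y0)*s),(8,(y-y0)*s),(0,255,0),1); cv2.putText(im,str(y),(10,(y-y0)*s+4),0,.35,(0,255,0),1)
    cv2.imwrite(name,im)
E
python3 - <<'E'
from h import *
f=pickle.load(open("top0.pkl","rb"))
crop(f,182,138,150,112,5,"pics/c1.png")
crop(f,370,160,100,75,8,"pics/c2.png")
g=pickle.load(open("side0.pkl","rb"))
crop(g,250,200,110,130,4,"pics/c3.png")
E
```

```text
(no output)
```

View pics/c1.png

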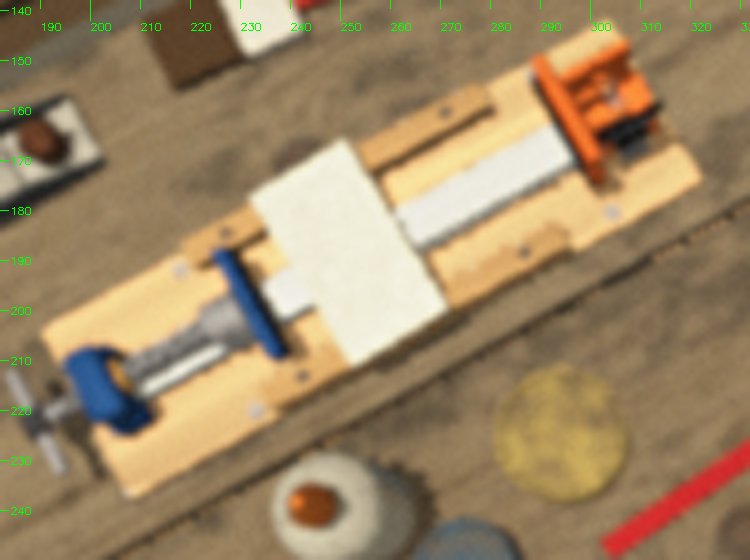

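View pics/c2.png

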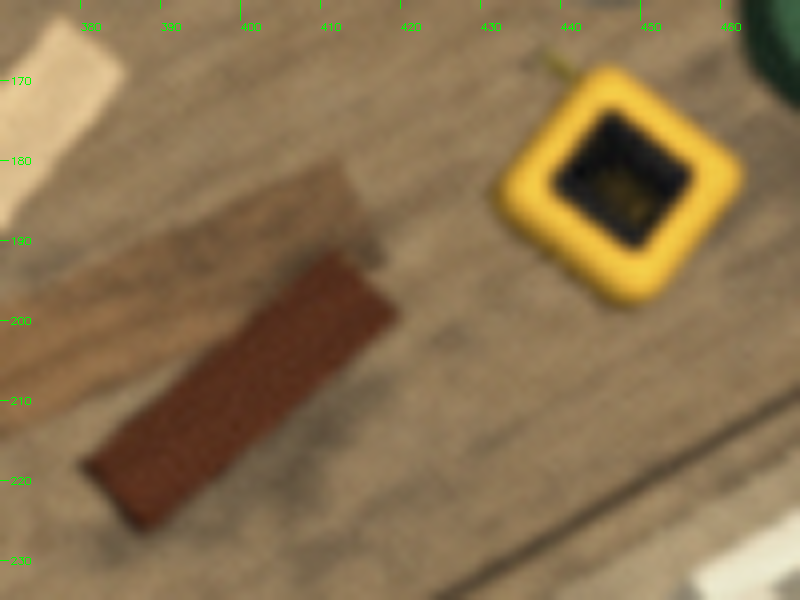

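Pixel readings from c1 and c2:
- **Board corners:** (190,204), (208,237.4), (304,142.8), (322,174)
- **Panel top corners:** (232,177.6), (251.6,165.6), (271.4,199.6), (252,211)
- **Strip top corners:** (380.3,217.8), (412.8,191.3), (419.8,199), (387.9,226.3)

A second plank lies next to the strip. I'll fit the rectangles and check the side crop.

Run:
```python
from h import *
from scipy.optimize import least_squares
f=pickle.load(open("top0.pkl","rb"));g=pickle.load(open("side0.pkl","rb"))
def fit(name,px,loc,z,x0):
    def r(p):
        c,s=np.cos(p[2]),np.sin(p[2])
        return np.concatenate([world2pix(f,[p[0]+c*a-s*b,p[1]+s*a+c*b,z])-np.array(u) for (a,b),u in zip(loc,px)])
    o=least_squares(r,x0);print(name,o.x,"res",np.abs(o.fun).max());return o.x
# clamp x toward blue head (image left-down)
R=lambda a,b:[(a,b),(a,-b),(-a,b),(-a,-b)]
for n,px,a,b,z in [("board",[(208,237.4),(190,204),(322,174),(304,142.8)],.185,.055,.012),
 ("panel",[(252,211),(232,177.6),(271.4,199.6),(251.6,165.6)],.03,.055,.058),
 ("strip",[(380.3,217.8),(412.8,191.3),(387.9,226.3),(419.8,199)],.0175,.06,.022)]:
    P=[pix2world(f,u,z) for u in px]; m=np.mean(P,0)
    best=None
    d=(P[0]+P[1])/2-(P[2]+P[3])/2; th=np.arctan2(d[1],d[0])
    e=P[0]-P[1]; 
    # orient so that b axis = +90deg from a axis
    lb=b if np.cross(d[:2],e[:2])>0 else -b
    x=fit(n,px,R(a,lb),z,[m[0],m[1],th])
    if n=="board": B=x
    else:
        c,s=np.cos(B[2]),np.sin(B[2]);dx,dy=x[:2]-B[:2]
        print("  in clamp",c*dx+s*dy,-s*dx+c*dy,x[2]-B[2])
c,s=np.cos(B[2]),np.sin(B[2])
for n,u,z in [("jaw web top L",(288.8,150.0),.1),("web R",(302,173),.1),("shoe",(226,188),.061),("shoe2",(238,209),.061)]:
    p=pix2world(f,u,z);dx,dy=p[:2]-B[:2];print(n,p,c*dx+s*dy,-s*dx+c*dy)
for n,u,z in [("glue",(244.5,239),.196),("glue_base",(248,241),.1),("tape",(447.5,182),.036),("pen",(328,230),.008)]: print(n,pix2world(f,u,z))
```

```text
board [0.499729   0.31938741 2.08819501] res 0.8483566835356555
panel [0.49397262 0.32552771 2.12178182] res 0.5784213562471052
  in clamp 0.008183811832093506 0.001965801950753885 0.033586810416722734
strip [ 0.44468184 -0.08760639  0.69329755] res 0.8765195487264066
  in clamp -0.3264944104127773 0.24914964665715095 -1.3948974614822118
jaw web top L [0.5907954  0.22262205 0.1       ] -0.12914297911147238 -0.03128442918999608
web R [0.52866675 0.18687433 0.1       ] -0.12948150485440887 0.04039370197838146
shoe [0.49402838 0.39490515 0.061     ] 0.0684527773141143 -0.03239819876027346
shoe2 [0.43666529 0.36043366 0.061     ] 0.06686628894455877 0.03450689322856577
glue [0.35117011 0.31490142 0.196     ]
glue_base [0.34949508 0.32391983 0.1       ]
tape [ 0.51872631 -0.21933418  0.036     ]
pen [0.38417313 0.11559856 0.008     ]<stdin>:19: DeprecationWarning: Arrays of 2-dimensional vectors are deprecated. Use arrays of 3-dimensional vectors instead. (deprecated in NumPy 2.0)
```

View pics/c3.png

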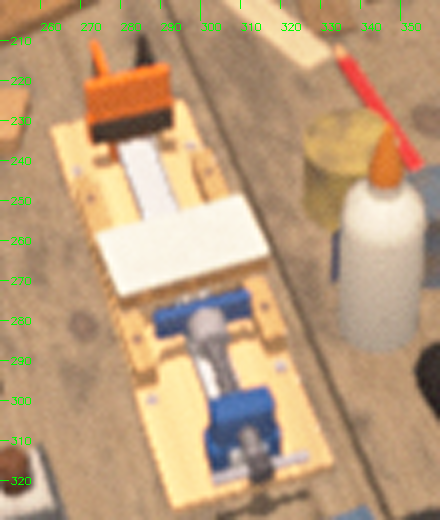

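The side crop agrees with the fit: clamp at (0.500, 0.319) with yaw 2.088, panel at clamp x 0.008, and jaw face at about -0.123. I'll pick up the strip with a guarded descent, since the neighbouring plank's height is unknown.

```bash
cat >> h.py <<'E'
from scipy.spatial.transform import Rotation as Rn
from plant import ctrl, monitor, grab_frame, workorder
B=np.array([0.4997,0.3194]);TH=2.088
cx=np.array([np.cos(TH),np.sin(TH)]);cy=np.array([-cx[1],cx[0]])
def c2w(x,y,z): return np.array([*(B+x*cx+y*cy),z])
def w2c(p): d=np.asarray(p)[:2]-B; return np.array([d@cx,d@cy,p[2]])
def down(t): return Rn.from_matrix(np.array([[-np.sin(t),np.cos(t),0],[np.cos(t),np.sin(t),0],[0,0,-1]]).T).as_quat()
def bestori(p,t):
    o=[]
    for k in (t,t+np.pi):
        q=ctrl.inverse_kinematics(p,down(k))
        if q is not None: o.append((abs(q[5]),k,q))
    o.sort(key=lambda a:a[0]); print("q6",[round(a[2][5],2) for a in o]); return down(o[0][1])
def st(): return monitor.get_state()
def ft(n=3):
    a=[]
    for _ in range(n): a.append(st()["ft_force"]); ctrl.hold(0.02)
    return np.mean(a,0)
def guarded(z_end,step=.003,lim=4,speed=.04):
    p=st()["tcp_pos"].copy();f0=ft()[2];z=p[2]
    while z>z_end+1e-6:
        z=max(z-step,z_end);ctrl.move_linear([p[0],p[1],z],speed=speed)
        d=ft(1)[2]-f0
        if abs(d)>lim: break
    print("guarded end z cmd",z,"dF",d); return z
E
python3 - <<'E'
from h import *
p=np.array([0.4447,-0.0876,0.16])
o=bestori(p,0.693)
ctrl.set_gripper(.062,40)
ctrl.move_ptp(p,o)
ctrl.move_linear([p[0],p[1],.105],speed=.15)
print(st()["tcp_pos"],ft())
guarded(.081)
ctrl.set_gripper(.03,40)
s=st();print("width",s["width"],s["tcp_pos"],ft(),s["clock"])
ctrl.move_linear(s["tcp_pos"]+[0,0,.12],speed=.15)
s=st();print("width",s["width"],s["tcp_pos"],ft(),s["clock"])
f=grab_frame("side");crop(f,270,60,130,150,4,"pics/d1.png")
E
```

```text
q6 [np.float64(0.68), np.float64(-2.46)]
[ 0.44475687 -0.08815332  0.10516871] [-0.33379417  0.13597287  0.12787261]
guarded end z cmd 0.081 dF 0.11659342333605528
width 0.03398713031060257 [ 0.44558322 -0.08818034  0.08130579] [-0.17663498  0.44324486  3.14275819] 5.525
width 0.03402430005119459 [ 0.44487453 -0.08804936  0.20045371] [-0.23673056  0.11498143 -0.96631671] 6.525
```

View pics/d1.png

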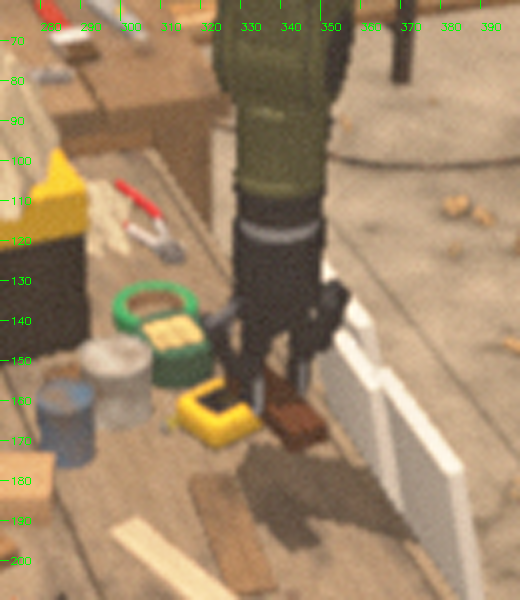

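The strip is held squarely at about (345,165). Next I'll lay it on the bearers.

Run:
```python
from h import *
p=c2w(-.068,.001,.20)
o=bestori(p,TH+.02)
ctrl.move_ptp(p,o)
p[2]=.130; ctrl.move_linear(p,speed=.15)
z=guarded(.1165,step=.002,lim=2.5,speed=.03)
ctrl.hold(.1);s=st();print(w2c(s["tcp_pos"]),ft())
ctrl.set_gripper(.056,40)
ctrl.hold(.1);s=st();print(s["width"],w2c(s["tcp_pos"]),ft())
ctrl.move_linear(s["tcp_pos"]+[0,0,.11],speed=.2)
# clear view: pre-position above handle
h=c2w(-.155,0,.25); o=bestori(h,TH+np.pi/2)
ctrl.set_gripper(.075,40)
ctrl.move_ptp(h,o)
print(st()["clock"],w2c(st()["tcp_pos"]))
f=grab_frame("top");g=grab_frame("side")
pickle.dump(f,open("top1.pkl","wb"));pickle.dump(g,open("side1.pkl","wb"))
crop(f,182,138,130,90,3,"/tmp/a.png");crop(g,255,180,90,130,4,"/tmp/b.png")
a=cv2.imread("/tmp/a.png");b=cv2.imread("/tmp/b.png")
out=np.zeros((max(a.shape[0],b.shape[0]),a.shape[1]+b.shape[1],3),np.uint8);out[:a.shape[0],:a.shape[1]]=a;out[:b.shape[0],a.shape[1]:]=b
cv2.imwrite("pics/e1.png",out)
```

```text
q6 [np.float64(-0.08), np.float64(3.06)]
guarded end z cmd 0.1165 dF 5.746929403317374
[-0.06873781  0.00063238  0.11729516] [-1.00649268 -0.56604921  5.94522055]
0.05598712135418651 [-0.06839977  0.00100656  0.11632678] [-1.81619674  2.27955852  0.1160894 ]
q6 [np.float64(1.36), np.float64(-1.78)]
13.4667 [-1.54831598e-01  5.18010401e-05  2.49870176e-01]
```

View pics/e1.png

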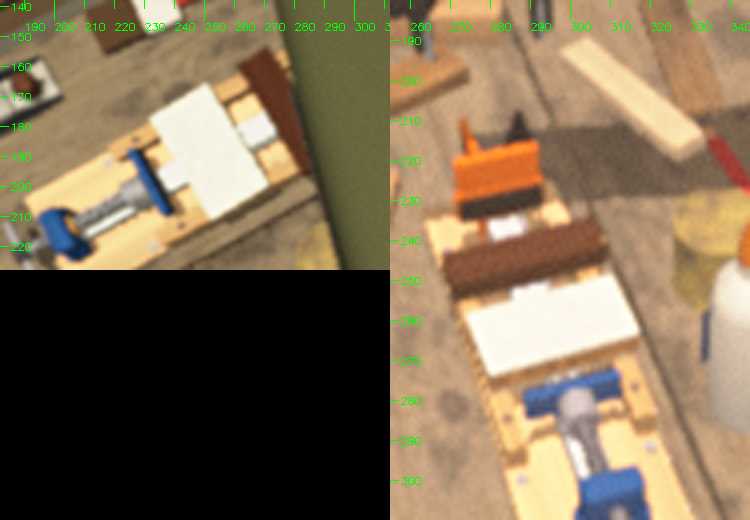

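The strip lies flat across both bearers, between the panel and the jaw. I'll check its centring and the jaw's y position from the side view, then descend over the handle, squeeze, and make a test slide.

Run:
```python
from h import *
g=pickle.load(open("side1.pkl","rb"))
for n,u,z in [("strip bot L",(271.25,254.25),.036),("strip bot R",(309.75,245.5),.036),("panel L",(274,260),.058),("panel R",(310.5,248.75),.058),
 ("web L",(271.25,218.25),.1),("web R",(292.5,214.5),.1),("shoe topL",(289,280),.061),("shoe topR",(311.5,273),.061)]:
    print(n,w2c(pix2world(g,u,z)).round(4))
h=c2w(-.154,0,.15); ctrl.move_linear(h,speed=.15); print(ft(),st()["width"])
guarded(.138,step=.004,lim=3)
s=st();f0=ft();print(w2c(s["tcp_pos"]),"f0 clamp",f0[:2]@cx,f0[:2]@cy,f0[2])
for w in (.056,.048,.044,.040,.036):
    ctrl.set_gripper(w,35);F=ft()-f0;s=st()
    print(w,s["width"],"Fx,Fy,Fz",(F[:2]@cx).round(2),(F[:2]@cy).round(2),F[2].round(2))
print(w2c(s["tcp_pos"]),s["clock"])
```

```text
strip bot L [-0.0556 -0.0545  0.036 ]
strip bot R [-0.0553  0.0639  0.036 ]
panel L [-0.0108 -0.0551  0.058 ]
panel R [-0.0213  0.0563  0.058 ]
web L [-0.1397 -0.0305  0.1   ]
web R [-0.1365  0.0348  0.1   ]
shoe topL [ 0.0752 -0.0334  0.061 ]
shoe topR [0.0702 0.0316 0.061 ]
[ 0.14728599 -0.07254949  0.29567616] 0.07501716938978446
guarded end z cmd 0.138 dF 0.2869496873811053
[-0.15413686 -0.00090253  0.13798781] f0 clamp -0.16144403566224144 -0.16857635359484452 0.10407813093906876
0.056 0.05579316300470692 Fx,Fy,Fz -0.27 5.35 4.12
0.048 0.047801911630319494 Fx,Fy,Fz -0.14 6.37 4.5
0.044 0.04408999401832087 Fx,Fy,Fz -0.01 6.57 4.59
0.04 0.040060689450492314 Fx,Fy,Fz 0.49 5.05 5.17
0.036 0.035963316463880596 Fx,Fy,Fz 0.58 1.73 5.8
[-0.15407993 -0.00123702  0.13882078] 17.075
```

The lever is squeezed: force balanced at 36 mm width with the paddle reaction at about 6 N. I'll slide in force-checked steps.

```bash
cat >> h.py <<'E'
def fc(n=2):
    F=ft(n); return np.array([F[:2]@cx,F[:2]@cy,F[2]])
def slide(x_end,step,speed,stopF,y,z,pr=1):
    s=st();x=w2c(s["tcp_pos"])[0]; F=fc()
    while x<x_end-1e-6:
        x=min(x+step,x_end); ctrl.move_linear(c2w(x,y,z),speed=speed); F=fc()
        s=st()
        if pr: print("cmd %.4f act %.4f"%(x,w2c(s["tcp_pos"])[0]),F.round(2),"w %.4f"%s["width"])
        if -F[0]>stopF: print("STOP");break
    return x
E
python3 - <<'E'
from h import *
f=pickle.load(open("top1.pkl","rb"))
for u,z in [((262,159),.058),((284.3,195.3),.058)]: print(w2c(pix2world(f,u,z)).round(4))
ctrl.set_gripper(.033,35); s=st();p=w2c(s["tcp_pos"]); print(s["width"],p,fc())
y,z=p[1],p[2]
slide(p[0]+.060,.006,.04,9,y,z)
print(st()["clock"])
E
```

```text
[-0.0552 -0.0567  0.058 ]
[-0.0602  0.0624  0.058 ]
0.03509616588605864 [-0.15412745 -0.0015038   0.13897665] [0.21837575 0.39013965 7.16139304]
cmd -0.1481 act -0.1479 [-1.13  0.62  2.39] w 0.0351
cmd -0.1421 act -0.1417 [0.38 0.55 2.11] w 0.0355
cmd -0.1361 act -0.1356 [-0.47  0.37  2.69] w 0.0353
cmd -0.1301 act -0.1296 [0.16 0.55 3.8 ] w 0.0347
cmd -0.1241 act -0.1236 [0.66 1.27 3.78] w 0.0354
cmd -0.1181 act -0.1176 [0.37 1.92 4.04] w 0.0351
cmd -0.1121 act -0.1118 [-0.01  2.6   4.22] w 0.0352
cmd -0.1061 act -0.1058 [-0.4   2.65  4.83] w 0.0349
cmd -0.1001 act -0.0999 [-0.71  2.51  5.49] w 0.0349
cmd -0.0941 act -0.0938 [-1.56  3.    5.36] w 0.0351
20.6917
```

Sliding is smooth at about 1–3 N. I'll continue in finer steps until I feel the shoe.

Run:
```python
from h import *
p=w2c(st()["tcp_pos"]);y,z=-.0013,.139
slide(p[0]+.027,.003,.04,4.5,y,z)
print(st()["clock"])
g=grab_frame("side");pickle.dump(g,open("side2.pkl","wb"))
crop(g,255,190,90,115,5,"pics/g1.png")
```

```text
cmd -0.0908 act -0.0904 [-0.03  1.84  4.74] w 0.0351
cmd -0.0878 act -0.0875 [-0.91  1.62  4.5 ] w 0.0349
cmd -0.0848 act -0.0845 [-1.82  2.09  4.82] w 0.0355
cmd -0.0818 act -0.0815 [-1.23  1.87  4.86] w 0.0351
cmd -0.0788 act -0.0786 [-1.46  3.01  4.8 ] w 0.0349
cmd -0.0758 act -0.0756 [-1.44  3.16  4.72] w 0.0353
cmd -0.0728 act -0.0726 [-1.72  2.32  4.98] w 0.0351
cmd -0.0698 act -0.0696 [-1.98  2.92  5.03] w 0.0353
cmd -0.0668 act -0.0665 [-1.9   2.6   5.52] w 0.0353
23.275
```

View pics/g1.png

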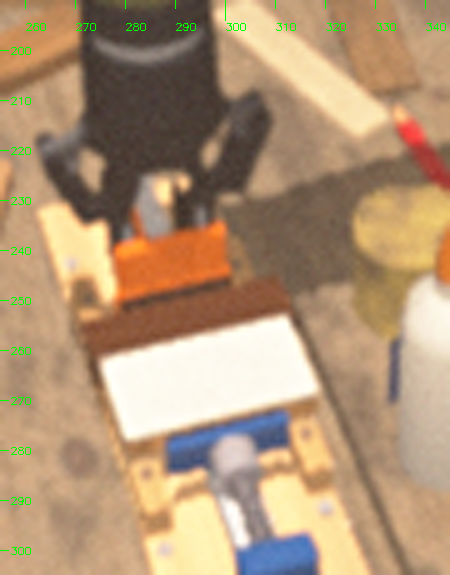

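The strip has closed onto the panel, both square, with the panel still slightly short of the shoe. I'll check centring from corner pixels (strip far corners (271.4,254.4) and (311.8,246); panel near (275,262.4) and (313,253.2)), then continue to about 20 N.

Run:
```python
from h import *
g=pickle.load(open("side2.pkl","rb"))
for n,u in [("sL",(271.4,254.4)),("sR",(311.8,246)),("pL",(275,262.4)),("pR",(313,253.2)),("pL2",(280.4,278)),("pR2",(318.6,267.6))]: print(n,w2c(pix2world(g,u,.058)).round(4))
p=w2c(st()["tcp_pos"]);y,z=-.0013,.139
slide(p[0]+.03,.002,.03,5.5,y,z)
print(st()["clock"])
```

```text
sL [-0.0342 -0.0573  0.058 ]
sR [-0.0308  0.0632  0.058 ]
pL [-0.001  -0.0544  0.058 ]
pR [-0.0021  0.0581  0.058 ]
pL2 [ 0.0588 -0.0534  0.058 ]
pR2 [0.055  0.0569 0.058 ]
cmd -0.0645 act -0.0644 [-2.69  3.04  5.38] w 0.0349
cmd -0.0625 act -0.0624 [-1.78  3.03  5.05] w 0.0352
cmd -0.0605 act -0.0603 [-1.43  2.43  5.09] w 0.0352
cmd -0.0585 act -0.0588 [-3.14  2.27  4.79] w 0.0352
cmd -0.0565 act -0.0575 [-5.29  3.21  5.94] w 0.0356
cmd -0.0545 act -0.0561 [-7.63  2.27  4.57] w 0.0353
STOP
25.0583
```

The strip is within about 2 mm of centre on the panel, and the shoe is touched at tool x ≈ -0.059. Next I'll ease the grip slightly so the lever stays squeezed, and slip the fingers forward onto the web's back. That way the jaw stays backed while the lever is let go.

Run:
```python
from h import *
p=w2c(st()["tcp_pos"]);y,z=-.0013,.139
ctrl.set_gripper(.0375,30); print(st()["width"],fc(),w2c(st()["tcp_pos"]))
slide(p[0]+.02,.0015,.03,9.5,y,z)
print(st()["clock"])
```

```text
0.03793825361989293 [-5.87561493  4.40835432  3.96759496] [-0.05575794 -0.00027911  0.13846579]
cmd -0.0543 act -0.0555 [-6.42  4.48  3.21] w 0.0376
cmd -0.0528 act -0.0541 [-6.66  4.21  2.1 ] w 0.0376
cmd -0.0513 act -0.0526 [-6.36  3.15  1.5 ] w 0.0378
cmd -0.0498 act -0.0513 [-7.02  3.32  0.97] w 0.0374
cmd -0.0483 act -0.0503 [-8.99  2.91  1.05] w 0.0373
cmd -0.0468 act -0.0493 [-10.45   3.28   1.47] w 0.0378
STOP
27.0417
```

Run:
```python
from h import *
y,z=-.0013,.139
ctrl.set_gripper(.0362,30); print(st()["width"],fc(),w2c(st()["tcp_pos"]))
x=slide(-.0468+.02,.001,.02,20.8,y,z)
print(st()["clock"],fc(5),w2c(st()["tcp_pos"]))
```

```text
0.03614342534730617 [-10.06884019   2.26652519   1.30571973] [-0.04928366 -0.00075342  0.1381171 ]
cmd -0.0483 act -0.0499 [-7.56  1.34  0.45] w 0.0362
cmd -0.0473 act -0.0496 [-9.66  1.86  0.24] w 0.0364
cmd -0.0463 act -0.0490 [-11.21   2.03   0.35] w 0.0366
cmd -0.0453 act -0.0484 [-12.01   1.86   0.17] w 0.0363
cmd -0.0443 act -0.0477 [-13.77   2.39   1.34] w 0.0364
cmd -0.0433 act -0.0470 [-14.09   2.08   0.81] w 0.0367
cmd -0.0423 act -0.0463 [-15.48   2.6    0.8 ] w 0.0363
cmd -0.0413 act -0.0456 [-15.73   1.98   1.01] w 0.0362
cmd -0.0403 act -0.0450 [-17.2    2.32   0.84] w 0.0365
cmd -0.0393 act -0.0443 [-18.74   2.46   0.92] w 0.0364
cmd -0.0383 act -0.0436 [-18.72   1.83   0.73] w 0.0359
cmd -0.0373 act -0.0429 [-20.98   2.59   1.2 ] w 0.0366
STOP
30.725 [-20.60372337   2.5380228    0.83998529] [-0.042952  -0.0007459  0.1381462]
```

At about 20.6 N tool force (≈19 N on the strip), I'll open the gripper with the web still backed, then retreat slowly.

Run:
```python
from h import *
y,z=-.0013,.139
for w in (.043,.050,.055):
    ctrl.set_gripper(w,30); print(w,st()["width"],fc().round(2),w2c(st()["tcp_pos"]).round(4))
x=-.0373
for _ in range(9):
    x-=.0015; ctrl.move_linear(c2w(x,y,z),speed=.02); print(round(x,4),fc().round(2),w2c(st()["tcp_pos"])[0].round(4))
print(st()["clock"])
```

```text
0.043 0.043304173011620324 [-20.46  -1.34  -4.42] [-0.043  -0.002   0.1377]
0.05 0.04982012699596662 [-19.7   -3.77  -9.81] [-0.043  -0.0029  0.1373]
0.055 0.05479952987940533 [-19.8   -4.99 -10.85] [-0.043  -0.0033  0.1371]
-0.0388 [-15.95  -3.67  -9.63] -0.0434
-0.0403 [-13.35  -3.18  -9.14] -0.0439
-0.0418 [-10.52  -1.09  -7.06] -0.0443
-0.0433 [-6.58  1.12 -4.39] -0.0446
-0.0448 [-3.06  3.49 -4.81] -0.0448
-0.0463 [ 1.06  4.69 -3.52] -0.0456
-0.0478 [ 3.14  5.39 -3.14] -0.0465
-0.0493 [ 3.33  5.74 -2.  ] -0.0478
-0.0508 [ 3.74  5.63 -1.13] -0.0491
34.1667
```

The force dropped to zero after only about 2 mm of back-travel, so the latch seems to hold. I'll open fully, retract and look.

Run:
```python
from h import *
y,z=-.0005,.139
for w in (.060,.066,.074):
    ctrl.set_gripper(w,30); print(w,fc().round(2),w2c(st()["tcp_pos"]).round(4))
ctrl.move_linear(c2w(-.060,y,z),speed=.03); print(fc().round(2))
ctrl.move_linear(c2w(-.060,y,.25),speed=.12); print(fc().round(2))
ctrl.move_ptp([.35,-.2,.35],down(-.5))
f=grab_frame("top");g=grab_frame("side")
for n,k in (("top2",f),("side3",g)): pickle.dump(k,open(n+".pkl","wb"))
crop(f,182,138,130,100,5,"/tmp/a.png");crop(g,255,190,80,115,5,"/tmp/b.png")
a=cv2.resize(cv2.imread("/tmp/a.png"),None,fx=.6,fy=.6);b=cv2.imread("/tmp/b.png")
a=cv2.imread("/tmp/a.png")[:,150:550]
out=np.zeros((575,800,3),np.uint8);out[:a.shape[0],:400]=a;out[:575,400:]=b
cv2.imwrite("pics/i1.png",out);print(st()["clock"])
```

```text
0.06 [ 2.78  5.61 -1.92] [-0.0497 -0.0003  0.1388]
0.066 [ 2.1   3.21 -0.91] [-0.0504 -0.0018  0.1394]
0.074 [ 0.7  -0.61  0.03] [-0.051  -0.0027  0.1398]
[-0.67 -0.22 -0.07]
[-0.38  0.16 -0.48]
38.525
```

View pics/i1.png

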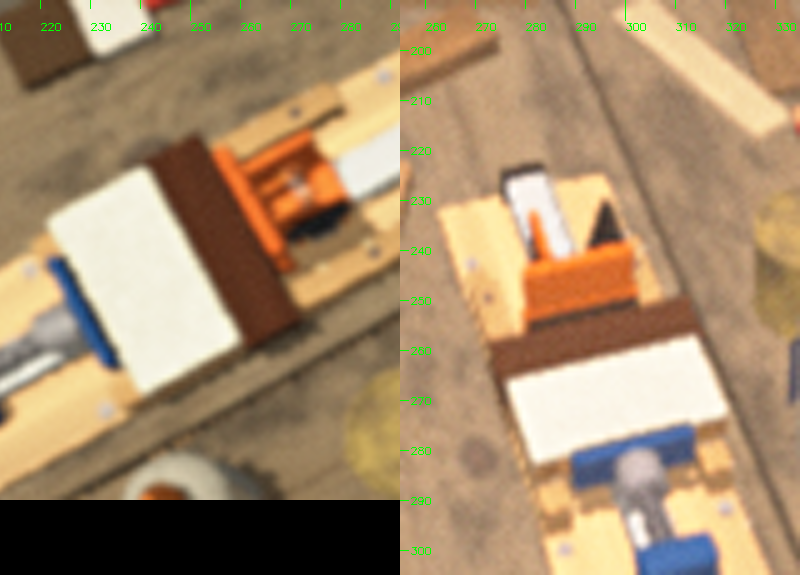

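The joint looks closed and square, with the panel bearing on the shoe. I'll measure the centring from corner pixels and compare the lever now against the start in one crop.

Run:
```python
from h import *
f=pickle.load(open("top2.pkl","rb"));f0=pickle.load(open("top0.pkl","rb"))
for n,u in [("p+-",(221.6,182)),("p--",(241.6,171)),("p-+",(260,207)),("p++",(240.6,217)),("s--",(252,165)),("s-+",(272.4,202))]: print(n,w2c(pix2world(f,u,.058)).round(4))
# rectify horizontal plane z=.098 in clamp axes: 5 px per mm -> compare lever
def rect(fr,x0):
    P=[(x0,-.045),(x0+.08,-.045),(x0+.08,.045),(x0,.045)]
    src=np.float32([world2pix(fr,c2w(a,b,.098)) for a,b in P])
    M=cv2.getPerspectiveTransform(src,np.float32([[0,0],[400,0],[400,450],[0,450]]))
    im=cv2.warpPerspective(np.ascontiguousarray(fr["image"][:,:,::-1]),M,(400,450),flags=cv2.INTER_CUBIC)
    for mm in range(-40,41,10): cv2.line(im,(0,(mm+45)*5),(12,(mm+45)*5),(0,255,0),1);cv2.putText(im,str(mm),(14,(mm+45)*5+4),0,.4,(0,255,0),1)
    return im
cv2.imwrite("pics/j1.png",np.hstack([rect(f0,-.19),rect(f,-.19+.1)]))
```

```text
p+- [ 0.0716 -0.0538  0.058 ]
p-- [ 0.0096 -0.0543  0.058 ]
p-+ [0.0127 0.0583 0.058 ]
p++ [0.0712 0.0566 0.058 ]
s-- [-0.0232 -0.0552  0.058 ]
s-+ [-0.0231  0.0627  0.058 ]
```

View pics/j1.png

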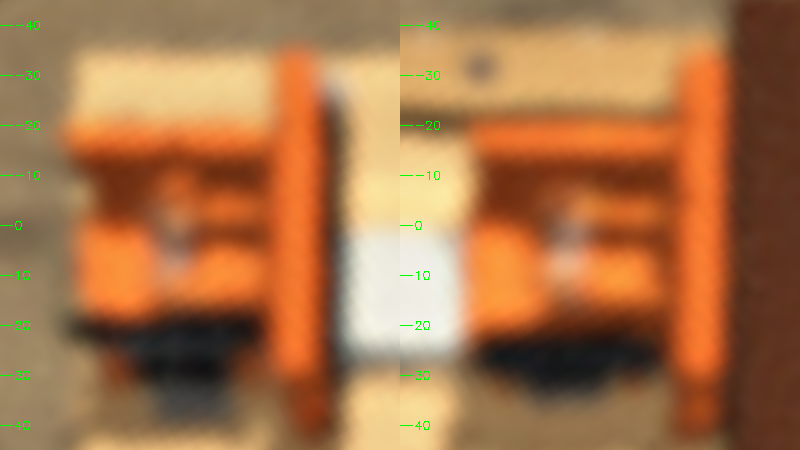

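The paddle's top edge is now at y ≈ 23–29 mm, which matches the lever fully out. At the start it was at about 18–24 mm, riding on the edge. Strip and panel centres differ by about 2 mm, so I'm handing the job in.

Run:
```python
from h import *
print(fc(),st()["clock"]); workorder.job_done()
```

```text
[ 0.3365592  -0.46699734  0.3943445 ] 38.5583
the job is handed in; nothing more can be done
```

I clamped the strip to the panel and handed the job in at 38.6 s of the 69 s allowed. No verdict was reported.

**What I did:** I laid the strip on the bearers about 75 mm from the panel's centre. I squeezed the lever and slid the jaw up until strip and panel met the shoe. Then I slipped the fingers onto the back of the jaw's web and pushed to about 20.6 N at the tool, roughly 19 N on the strip. I let go with the jaw still backed, and the latch took the load after about 1.5–2 mm of back-travel. That should leave about 15–17 N on the joint; I worked this out from the back-travel, as I could not measure it.

**Last checks:**
- **Joint:** it looks closed and square in both views, and the jaw-side edges of strip and panel are parallel within about 0.03 rad.
- **Centring:** the strip is about 2 mm off centre on the panel. The two cameras disagreed by up to 4 mm earlier, so the worst case is about 4 mm against the 8 mm limit.
- **Latch:** the paddle stands at its rest position of about 28 mm, so the latch is fully in. At the start it was riding on the edge.
- **Robot:** it is clear of everything, with tool force at the noise level of about 0.5 N.
- **Glue bottle, tape measure and pencil:** I did not touch them, but I only checked by eye in the pictures and did not measure their final positions.

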